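# Put the chisel away, draw the gouge and hold it level

## Robot

A 7-joint arm with a two-finger parallel gripper is mounted at the origin on the work surface. World frame = base frame: x ahead of the robot, y to its left, z up, the work surface at z = 0. Lengths are in m, angles in degrees, forces in N, time in s.
With the tool pointing down it reaches from about 0.425 to 0.875 m from the base axis. Payload 4.7 kg.
Tool frame: the origin (TCP) lies midway between the tips of the shut fingers; the grasp point (between the pads) lies 19 mm behind it (env.grip_point_offset is the distance from the TCP to the grasp point, in m); z points along the fingers, y is the line along which they close (so a half turn about z gives the same grasp; the last joint's range is limited). The gripper opens to 87 mm and grips with 3 to 60 N. Pads are 19 mm wide; open, the fingers measure 117 mm over their backs; the gripper's body (75 mm by 190 mm) begins 51 mm behind the grasp point.
Start: joints at [70.365, 18.392, -4.016, 83.108, 1.295, 78.541, -3.26], TCP at [0.227, -0.609, 0.223] pointing down, gripper open.
Joint ranges: [-163.93, 163.93], [-17.29, 119.83], [-79.2, 71.16], [3.27, 140.29], [-89.18, 269.18], [5.43, 117.66], [-154.24, 154.24]. Speed limits (degrees/s): [147.25, 147.25, 180, 180, 180, 180, 180].

## Interface

Orientations are given as [roll, pitch, yaw] about the fixed x, y, z axes, in that order (R = Rz(yaw) Ry(pitch) Rx(roll)).
In Python, from cell import env gives the robot as it stands.
- The arm moves only by the shell command python3 -m jog 'ROWS' [FORCE]. ROWS is JSON, a list of rows, each a list of 7 numbers: the shift along the tool's x, y, z in m, then the turn, a rotation vector about the tool's x, y, z in rad, then the finger opening in m, from 0 to 0.087. A call has 1 to 12 rows; each row shifts and turns the commanded pose from where the row before left it, along the tool's axes as they then stand; what a row does not reach is not made up. A row lasts 1/12 s, in which the tool goes at most 41.7 mm and 7.16 degrees, less where a joint would pass 70% of its speed; a pose out of reach is approached as far as the arm can. A call is refused whole if a number of a shift passes 0.0417 or a number of a turn 0.125, either way. A call with a gripper value outside its range is refused whole. The fingers move at their own pace and stop on an object; FORCE is the grip in N (left out, the last holds). Time passes only in rows, so rows that do not move let the fingers close. It gives the time, the measured TCP pose, the force, the opening and the grip force at its end, in the units of the state.
- env.get_obs(): the state, without advancing time (a new reading comes with each control period).
- env.read_camera(name): name is "scene" or "side" or "wrist"; returns the picture (420x560x3 uint8, blue, green, red); there is no depth.
- env.get_calibration(name): a dict with "fov_y" (degrees; the focal length in pixels is half the picture's height over the tangent of half this angle, whatever the lens; pixels are square), "cx", "cy" (the principal point, pixels), "k1" (the pictures are not rectified: a ray, as slopes to the right and down, at radius r is drawn at 1 + k1 r^2 times it, then the intrinsics apply), "pose" (4x4, takes a point from camera to world coordinates). Camera axes: x right, y up, looking along -z (the intrinsics and any distortion apply to the point x, -y, -z); pixel columns grow to the right and rows downward; lengths in m; the calibration is good to about 2 mm. A picture is of the moment at which its call begins: read the wrist's pose just before it. get_calibration takes no time and is no camera call; for the wrist camera it gives the pose at the moment of the call.
- env.sign_off(): hands the job in; it is judged then, once.
The state is a dict: "time_s": time; "qpos": joint angles; "joint_velocities": joint speeds; "effort": joint torques, N m; "tool_pos": TCP position; "tool_rot": TCP orientation; "force": force on the tool from outside, world axes, zero at the start; "wrist_torque": the same for the moment, N m; "grip_width": finger opening in m; "grasp_force": force on a finger pad.
Only numpy, scipy, OpenCV 4.12 (cv2) and the standard library are available. Lean on these libraries where they do the work, as an engineer would, in place of code of your own. Each camera call takes 0.05 s, during which the arm holds its last target. There are 200 camera calls.

## Task

Put the chisel that lies in the sloping cradle back in the empty hole of the tool rack: standing upright, blade down, pushed in until its shoulder sits on the block, and let go. Then draw the ball-ended gouge out of the rack, turn it level and finish while still holding it so, still, clear of everything else and with all of it at least 150 mm above the bench. Leave the other tools and workpieces where they are.

Things in the scene. Friction and masses are not known exactly. Their poses are not given: they have to be found in the camera images.
- rack: Fixed block of dark wood, 75 x 320 mm and 90 mm high; origin at the centre of its underside, y along the row of holes. Three square vertical holes, 21 mm wide and 86 mm deep, 120 mm apart along y. At the start two hold a tool standing upright and one is empty.
- rack_hole0 (a point): Centre of the mouth of the hole at the rack's -y end (level with its top, z = 90 mm).
- rack_hole1 (a point): Centre of the mouth of the middle hole.
- rack_hole2 (a point): Centre of the mouth of the hole at the rack's +y end.
- cradle: Fixed wooden cradle, base 160 x 90 mm, origin at the centre of its underside. A trough slopes up at 45 degrees towards its +x, closed at the low end, inner width 34 mm, walls 6 mm; it holds the lowest 124 mm of the chisel; the upper 86 mm of the handle sticks out free, nothing beside or beneath it.
- chisel: Chisel, plain handle end, 210 mm long, 110 g; at the start loose in the cradle at 45 degrees, handle up towards the cradle's +x. Origin at the blade's tip, z along the axis up through the handle. From the tip: steel blade 0 to 80 mm, flat shoulder (underside of the 30 mm wide brass ferrule) at 80, wooden handle 96 to 210, straight and 30 mm thick from 116 to 186. Blade flat, 12 x 5 mm.
- chisel_shoulder (a point): On the chisel's axis, in the plane of its shoulder, 80 mm from the tip; it meets the mouth of the hole when seated.
- gouge: Gouge, 238 mm long, 130 g, standing in a hole of the rack, its shoulder on the rack. Origin at the blade's tip, z along the axis up through the handle. From the tip: steel blade 0 to 80 mm, flat shoulder (underside of the 30 mm wide brass ferrule) at 80, wooden handle 96 to 238: straight and 30 mm thick from 116 to 186, a neck, a ball 39 mm wide centred at 218. Blade round, 12 mm.
- gouge_end (a point): Top of the gouge's ball end, on its axis, 238 mm from the tip.
- parting_tool: Parting tool of the same make, handle end plain (no ball), 210 mm long, standing in another hole of the rack. To be left alone. Origin at the blade's tip, z along the axis up through the handle. From the tip: steel blade 0 to 80 mm, flat shoulder (underside of the 30 mm wide brass ferrule) at 80, handle 96 to 210.
- turned_blank: Bystander: upright wooden cylinder, 60 mm wide and 75 mm high, origin at the centre of its underside.
- hammer: Bystander: hammer lying on the bench, its length along its x.
- finial: Bystander: small turned wooden finial, 48 mm wide and 55 mm high, standing; origin at the centre of its underside.

How it is judged:
By the outcome, as a careful person would: the job done as asked, in the order asked, and still so for the second after the job is handed in, while the arm keeps its last pose, push and grip.
It also fails if it takes over 56 s, if anything falls off the work surface, if the arm or the gripper's body presses on something with over 40 N, if the wrist force passes 120 N, or if a joint passes its speed limit or range.

## Working session

There is one attempt and no reset: what is moved stays moved. The work goes in short steps, Python scripts to look and compute and a shell command to move; the robot and the scene stay as the last step left them, time stands still between calls to the robot, and variables do not carry over. Pictures are saved under pics/ and viewed, at most 10 in all, crops included, and the job is handed in when it is done.

```bash
ls; mkdir -p pics
python3 - <<'E'
from cell import env
import cv2,numpy as np
o=env.get_obs();print({k:np.round(v,3).tolist() for k,v in o.items()},env.grip_point_offset)
for n in("scene","side"):
    c=env.get_calibration(n);print(n,{k:np.round(v,4).tolist() for k,v in c.items()})
    cv2.imwrite(f"pics/{n}0.png",env.read_camera(n))
E
```

```text
pics
{'time_s': 0.0, 'qpos': [70.366, 18.437, -4.014, 83.176, 1.295, 78.54, -3.261], 'joint_velocities': [-0.0, 0.099, -0.064, 0.046, 0.045, -0.128, -0.011], 'effort': [0.0, -49.128, -0.404, -31.253, -0.064, 0.044, 0.0], 'tool_pos': [0.227, -0.609, 0.221], 'tool_rot': [-179.892, 0.007, 20.441], 'force': [-0.253, -0.217, 0.862], 'wrist_torque': [0.016, 0.02, -0.022], 'grasp_force': 0.0, 'grip_width': 0.087} 0.0187
scene {'fov_y': 49.7022, 'cx': 282.0839, 'cy': 215.2052, 'k1': -0.0695, 'pose': [[0.4496, -0.7145, 0.536, 1.2069], [0.8932, 0.3642, -0.2637, -0.3288], [-0.0068, 0.5974, 0.8019, 1.174], [0.0, 0.0, 0.0, 1.0]]}
side {'fov_y': 42.8503, 'cx': 281.2443, 'cy': 220.6847, 'k1': 0.0468, 'pose': [[-0.9142, 0.2123, -0.3452, 0.1203], [-0.4052, -0.4612, 0.7894, 1.0142], [0.0084, 0.8616, 0.5076, 0.8223], [0.0, 0.0, 0.0, 1.0]]}
```

View pics/scene0.png

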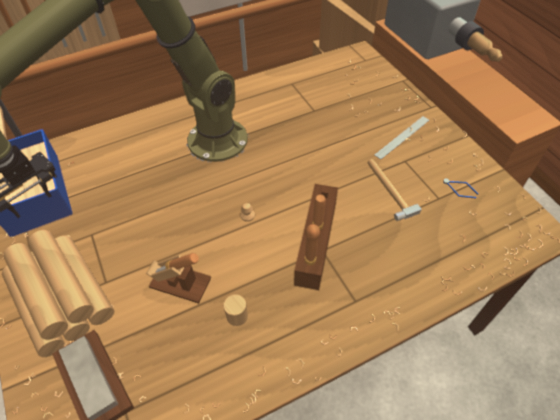

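View pics/side0.png

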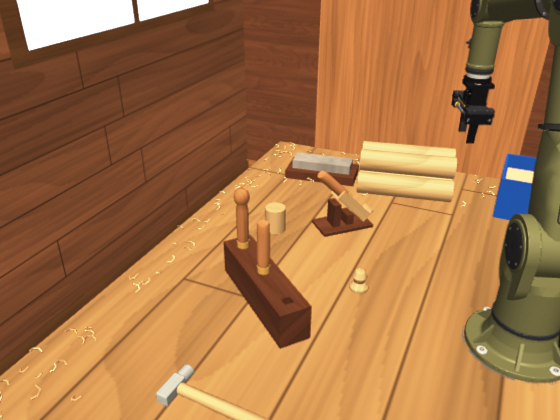

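The two views agree. The rack has the gouge (ball) at one end, the parting tool in the middle and the empty hole at the end nearer the robot (side view about (288,300)). The cradle with the chisel is at scene (180,275) and side (345,205). Next I'll enlarge both for pixel readings.

```bash
cat > h.py <<'E'
import numpy as np,cv2
from cell import env
from scipy.spatial.transform import Rotation as R
def K(c):
    f=210/np.tan(np.radians(c["fov_y"]/2));return np.array([[f,0,c["cx"]],[0,f,c["cy"]],[0,0,1]]),np.array([c["k1"],0,0,0,0.])
def ray(c,p):
    k,d=K(c);u=cv2.undistortPoints(np.array([[p]],float),k,d,None,None).ravel() if 0 else cv2.undistortPoints(np.array([[p]],float),k,d).ravel()
    T=np.array(c["pose"]);v=T[:3,:3]@[u[0],-u[1],-1];return T[:3,3],v/np.linalg.norm(v)
def onz(c,p,z):
    o,v=ray(c,p);return o+v*(z-o[2])/v[2]
def tri(L): # list of (calib,pixel)
    A=0;b=0;rs=[ray(*l) for l in L]
    for o,v in rs:
        P=np.eye(3)-np.outer(v,v);A=A+P;b=b+P@o
    x=np.linalg.solve(A,b);return x,[np.linalg.norm((np.eye(3)-np.outer(v,v))@(x-o)) for o,v in rs]
def proj(c,X):
    k,d=K(c);T=np.linalg.inv(np.array(c["pose"]));q=T[:3,:3]@X+T[:3,3];q=np.array([[q[0],-q[1],-q[2]]])
    return cv2.projectPoints(q,np.zeros(3),np.zeros(3),k,d)[0].ravel()
E
python3 - <<'E'
import cv2,numpy as np
a=cv2.imread("pics/scene0.png");b=cv2.imread("pics/side0.png")
def cr(i,x,y,w,h,s): return cv2.resize(i[y:y+h,x:x+w],(w*s,h*s),interpolation=cv2.INTER_CUBIC)
im=np.zeros((600,800,3),np.uint8)
def put(c,x,y): im[y:y+c.shape[0],x:x+c.shape[1]]=c
put(cr(a,140,245,80,60,5),0,0)      # scene cradle
put(cr(b,305,165,80,75,5),0,300-75+150-75) # y=300
put(cr(a,285,180,60,115,5)[:,:],420,0)
cv2.imwrite("pics/c1.png",im[:,:])
im[:]=0
put(cr(b,215,180,105,170,3),0,0);cv2.imwrite("pics/c2.png",im[:520,:330])
E
```

```text
Traceback (most recent call last):
ValueError: could not broadcast input array from shape (375,400,3) into shape (300,400,3)
```

Run:
```python
import cv2,numpy as np
a=cv2.imread("pics/scene0.png");b=cv2.imread("pics/side0.png")
def cr(i,x,y,w,h,s): return cv2.resize(i[y:y+h,x:x+w],(w*s,h*s),interpolation=cv2.INTER_CUBIC)
im=np.zeros((600,800,3),np.uint8)
def put(c,x,y): im[y:y+c.shape[0],x:x+c.shape[1]]=c
put(cr(a,140,245,80,60,4),0,0)
put(cr(b,305,165,80,75,4),0,250)
put(cr(a,290,180,50,115,4),330,0)
put(cr(b,220,180,95,170,3)[:, :],535,0)
cv2.imwrite("pics/c1.png",im)
```

```text
Traceback (most recent call last):
ValueError: could not broadcast input array from shape (510,285,3) into shape (510,265,3)
```

Run:
```python
import cv2,numpy as np
a=cv2.imread("pics/scene0.png");b=cv2.imread("pics/side0.png")
def cr(i,x,y,w,h,s): return cv2.resize(i[y:y+h,x:x+w],(w*s,h*s),interpolation=cv2.INTER_CUBIC)
im=np.zeros((600,800,3),np.uint8)
def put(c,x,y): im[y:y+c.shape[0],x:x+c.shape[1]]=c
put(cr(a,140,245,75,60,4),0,0)
put(cr(b,305,165,75,75,4),0,250)
put(cr(a,290,180,50,115,4),305,0)
put(cr(b,220,180,95,170,3),510,0)
cv2.imwrite("pics/c1.png",im)
```

```text
(no output)
```

View pics/c1.png

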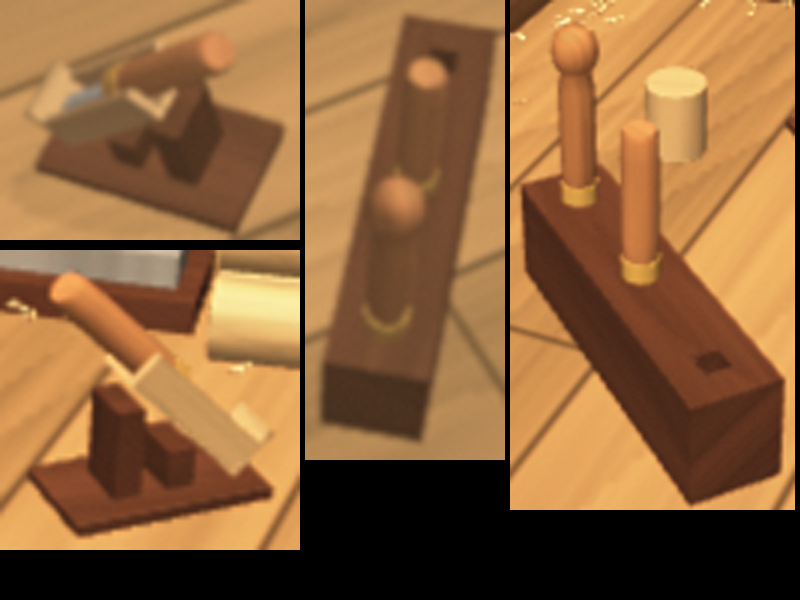

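Pixel readings from the composite:

| Item | Scene | Side |
|---|---|---|
| Chisel end | (194,258) | (322,175) |
| Chisel ferrule | (169,264) | – |
| Ball | (313,232) | (242,197) |
| Empty hole | (326,195) | (288,300) |
| Rack corners | (315,184), (337,187), (294,272), (321,275) | (280,317), (311,307), (224,242) |

Run:
```python
from h import *
np.set_printoptions(precision=4,suppress=True)
a=env.get_calibration("scene");b=env.get_calibration("side")
print("rack top scene",[onz(a,p,.09) for p in[(315,183.7),(337.5,187.5),(294.5,271.7),(321.2,275.5)]])
print("rack top side",[onz(b,p,.09) for p in[(280,316.7),(311,306.7),(224.3,241.7)]])
print("hole",onz(b,(287.7,300.3),.09),onz(a,(325.5,195),.09))
print("ball",tri([(a,(313.2,231.7)),(b,(241.7,196.7))]))
print("chis end",tri([(a,(194.2,258)),(b,(322,175))]))
print("ferrule",tri([(a,(168.7,264.5)),(b,(348.7,193.7))]))
print("base scene",[onz(a,p,.01) for p in[(211.2,276.2),(198.7,303),(149.5,286.2)]])
print("base side",[onz(b,p,.01) for p in[(325,235.7),(373,225.7),(312.5,220)]])
print("fin,blank",onz(a,(248,217),0),onz(a,(235,303),.075))
```

```text
rack top scene [array([0.419 , 0.1754, 0.09  ]), array([0.4645, 0.2305, 0.09  ]), array([ 0.6695, -0.0286,  0.09  ]), array([0.7129, 0.0305, 0.09  ])]
rack top side [array([0.4625, 0.2333, 0.09  ]), array([0.4158, 0.177 , 0.09  ]), array([0.7065, 0.0308, 0.09  ])]
hole [0.4691 0.1779 0.09  ] [0.4737 0.1819 0.09  ]
ball (array([0.6555, 0.0284, 0.228 ]), [np.float64(0.001457079287927168), np.float64(0.0014570792879271572)])
chis end (array([ 0.5586, -0.2648,  0.1764]), [np.float64(0.0013341287572518363), np.float64(0.0013341287572517192)])
ferrule (array([ 0.4966, -0.3303,  0.1001]), [np.float64(0.0016633042231767557), np.float64(0.0016633042231765768)])
base scene [array([ 0.5332, -0.2304,  0.01  ]), array([ 0.5974, -0.2936,  0.01  ]), array([ 0.4834, -0.403 ,  0.01  ])]
base side [array([ 0.525 , -0.2241,  0.01  ]), array([ 0.4153, -0.3356,  0.01  ]), array([ 0.5893, -0.292 ,  0.01  ])]
fin,blank [ 0.3787 -0.0438  0.    ] [ 0.6748 -0.2091  0.075 ]
```

```bash
cat >> h.py <<'E'
def ori(yaw,tilt):
    y,t=np.radians([yaw,tilt]);d=np.array([np.cos(y),np.sin(y),0]);u=np.array([0,0,1.])
    z=np.sin(t)*d-np.cos(t)*u;x=np.cos(t)*d+np.sin(t)*u;return np.c_[x,np.cross(z,x),z]
def cur():
    o=env.get_obs();return np.array(o["tool_pos"]),R.from_euler("xyz",o["tool_rot"],degrees=True).as_matrix(),o
def plan(G,Rt,N=None):
    "rows that bring the grasp point to G with orientation Rt"
    p,Rc,o=cur();T=np.array(G)+env.grip_point_offset*Rt[:,2];w=R.from_matrix(Rc.T@Rt).as_rotvec()
    D=np.linalg.norm(T-p);n=N or max(1,int(np.ceil(max(D/.038,np.linalg.norm(w)/.118))))
    S=sum(R.from_rotvec(w*k/n).as_matrix() for k in range(n));d=np.linalg.solve(S,Rc.T@(T-p))
    print("t",o["time_s"],"TCP",p.round(4),"->",T.round(4),"rows",n,"row",np.r_[d,w/n].round(4).tolist())
E
python3 - <<'E'
from h import *
plan([.562,-.261,.265],ori(45,-15))
E
```

```text
t 0.1 TCP [ 0.2268 -0.6086  0.2216] -> [ 0.5586 -0.2644  0.2469] rows 13 row [0.0355, -0.0091, -0.0064, -0.0044, -0.0199, -0.0328]
```

```bash
python3 -m jog '[[0.0355,-0.0091,-0.0064,-0.0044,-0.0199,-0.0328,0.087],[0.0355,-0.0091,-0.0064,-0.0044,-0.0199,-0.0328,0.087],[0.0355,-0.0091,-0.0064,-0.0044,-0.0199,-0.0328,0.087],[0.0355,-0.0091,-0.0064,-0.0044,-0.0199,-0.0328,0.087],[0.0355,-0.0091,-0.0064,-0.0044,-0.0199,-0.0328,0.087],[0.0355,-0.0091,-0.0064,-0.0044,-0.0199,-0.0328,0.087],[0.0355,-0.0091,-0.0064,-0.0044,-0.0199,-0.0328,0.087],[0.0355,-0.0091,-0.0064,-0.0044,-0.0199,-0.0328,0.087],[0.0355,-0.0091,-0.0064,-0.0044,-0.0199,-0.0328,0.087],[0.0355,-0.0091,-0.0064,-0.0044,-0.0199,-0.0328,0.087],[0.0355,-0.0091,-0.0064,-0.0044,-0.0199,-0.0328,0.087],[0.0355,-0.0091,-0.0064,-0.0044,-0.0199,-0.0328,0.087]]'
python3 -m jog '[[0.0355,-0.0091,-0.0064,-0.0044,-0.0199,-0.0328,0.087],[0,0,0,0,0,0,0.087],[0,0,0,0,0,0,0.087]]'
python3 - <<'E'
from h import *
print(cur()[2]["qpos"])
cv2.imwrite("pics/w1.png",env.read_camera("wrist"))
c=env.get_calibration("wrist")
for X in[(.5586,-.2648,.1764),(.539,-.284,.150),(.505,-.3155,.01)]: print(proj(c,np.array(X)))
plan([.539,-.284,.150],ori(45,-15))
E
```

```text
time_s: 1.1
tool_pos: [0.5395, -0.2947, 0.2502]
tool_rot: [179.7, 14.0, 43.1]
force: [0.4, -0.3, 0.1]
grip_width: 0.0868
grasp_force: 0.0
time_s: 1.35
tool_pos: [0.5604, -0.2606, 0.2468]
tool_rot: [-179.9, 15.0, 45.5]
force: [0.0, -0.6, 0.8]
grip_width: 0.0872
grasp_force: 0.0
[ 31.63199314  20.39054462 -22.13455092  80.47734002  19.83444909
  89.45409648 -36.10839593]
[288.4696458  195.18681448]
[287.91830941 211.20025096]
[286.25402819 187.21948146]
t 1.4 TCP [ 0.5591 -0.2638  0.2473] -> [ 0.5356 -0.2874  0.1319] rows 4 row [-0.0006, 0.0, 0.03, 0.0001, 0.0005, 0.0007]
```

View pics/w1.png

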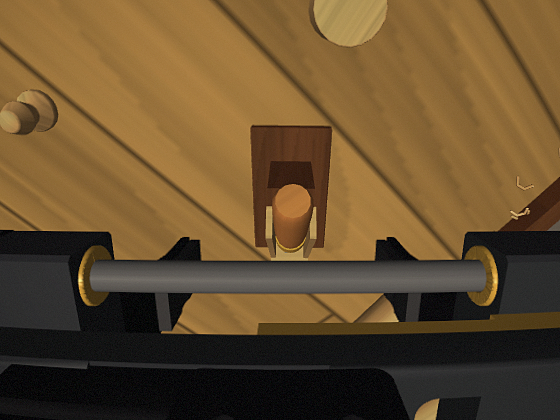

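The wrist view looks down the chisel: handle end at (293,203), ferrule near (290,245), cradle centreline at column 291. The grasp will be about 1–2 mm off to the side. I'll triangulate the end from all three views.

Run:
```python
from h import *
np.set_printoptions(precision=4,suppress=True)
a=env.get_calibration("scene");b=env.get_calibration("side");c=env.get_calibration("wrist")
print(c["fov_y"],np.array(c["pose"]))
E=tri([(a,(194.2,258)),(b,(322,175)),(c,(293,203))]);print(E)
print("cradle c", onz(c,(291,127),.008),onz(c,(291,247),.008))
G=E[0]-.038*np.array([.5,.5,.7071]);print(G)
plan(G,ori(45,-15))
```

```text
62.14946961791576 [[ 0.7086  0.6165  0.3433  0.6337]
 [-0.7056  0.6192  0.3445 -0.1886]
 [-0.0001 -0.4863  0.8738  0.3871]
 [ 0.      0.      0.      1.    ]]
(array([ 0.5585, -0.2671,  0.1772]), [np.float64(0.0033652882511084376), np.float64(0.0010101961569188957), np.float64(0.0037558585380049877)])
cradle c [ 0.5602 -0.2677  0.008 ] [ 0.4467 -0.3828  0.008 ]
[ 0.5395 -0.2861  0.1504]
t 1.4 TCP [ 0.5591 -0.2638  0.2473] -> [ 0.5361 -0.2895  0.1323] rows 4 row [-0.0008, 0.0005, 0.03, 0.0001, 0.0005, 0.0007]
```

```bash
python3 -m jog '[[-0.0008,0.0006,0.03,0,0,0,0.087],[-0.0008,0.0006,0.03,0,0,0,0.087],[-0.0008,0.0006,0.03,0,0,0,0.087],[-0.0008,0.0006,0.029,0,0,0,0.087],[0,0,0,0,0,0,0.087],[0,0,0,0,0,0,0.087]]'
python3 -m jog '[[0,0,0,0,0,0,0.02],[0,0,0,0,0,0,0.02],[0,0,0,0,0,0,0.02],[0,0,0,0,0,0,0.02],[0,0,0,0,0,0,0.02],[0,0,0,0,0,0,0.02],[0,0,0,0,0,0,0.02],[0,0,0,0,0,0,0.02]]' 40
```

```text
time_s: 1.9
tool_pos: [0.5341, -0.2927, 0.1331]
tool_rot: [-179.9, 15.2, 44.8]
force: [0.9, 0.5, 0.9]
grip_width: 0.0872
grasp_force: 0.0
time_s: 2.57
tool_pos: [0.5365, -0.2906, 0.134]
tool_rot: [179.9, 15.1, 45.0]
force: [0.2, -0.2, 0.1]
grip_width: 0.0416
grasp_force: 0.0
```

```bash
python3 -m jog '[[0,0,0,0,0,0,0.02],[0,0,0,0,0,0,0.02],[0,0,0,0,0,0,0.02],[0,0,0,0,0,0,0.02],[0,0,0,0,0,0,0.02]]' 40
```

```text
time_s: 2.98
tool_pos: [0.5364, -0.2907, 0.1339]
tool_rot: [180.0, 15.1, 45.0]
force: [-0.2, -0.3, 0.8]
grip_width: 0.0287
grasp_force: 40.0
```

```bash
python3 -m jog '[[0.005,0,-0.0087,0,0,0,0.02],[0.01,0,-0.0173,0,0,0,0.02],[0.0165,0,-0.0286,0,0,0,0.02],[0.0165,0,-0.0286,0,0,0,0.02],[0.0165,0,-0.0286,0,0,0,0.02],[0.0165,0,-0.0286,0,0,0,0.02],[0,0,-0.02,0,0,0,0.02],[0,0,-0.02,0,0,0,0.02]]'
python3 - <<'E'
from h import *
plan([.473,.177,.35],ori(58,30))
E
```

```text
time_s: 3.65
tool_pos: [0.6263, -0.1994, 0.2885]
tool_rot: [180.0, 15.0, 45.2]
force: [0.3, 0.6, -1.4]
grip_width: 0.0292
grasp_force: 40.0
t 3.65 TCP [ 0.6263 -0.1994  0.2885] -> [0.478  0.1849 0.3338] rows 11 row [0.0195, -0.0326, -0.0019, 0.0028, 0.071, -0.0206]
```

Run:
```python
from h import *
plan([.473,.177,.42],ori(58,30),12)
```

```text
t 3.65 TCP [ 0.6263 -0.1994  0.2885] -> [0.478  0.1849 0.4038] rows 12 row [0.0185, -0.0301, -0.0076, 0.0026, 0.0651, -0.0189]
```

```bash
python3 -m jog '[[0.0185,-0.0301,-0.0076,0.0026,0.0651,-0.0189,0.02],[0.0185,-0.0301,-0.0076,0.0026,0.0651,-0.0189,0.02],[0.0185,-0.0301,-0.0076,0.0026,0.0651,-0.0189,0.02],[0.0185,-0.0301,-0.0076,0.0026,0.0651,-0.0189,0.02],[0.0185,-0.0301,-0.0076,0.0026,0.0651,-0.0189,0.02],[0.0185,-0.0301,-0.0076,0.0026,0.0651,-0.0189,0.02],[0.0185,-0.0301,-0.0076,0.0026,0.0651,-0.0189,0.02],[0.0185,-0.0301,-0.0076,0.0026,0.0651,-0.0189,0.02],[0.0185,-0.0301,-0.0076,0.0026,0.0651,-0.0189,0.02],[0.0185,-0.0301,-0.0076,0.0026,0.0651,-0.0189,0.02],[0.0185,-0.0301,-0.0076,0.0026,0.0651,-0.0189,0.02],[0.0185,-0.0301,-0.0076,0.0026,0.0651,-0.0189,0.02]]'
python3 -m jog '[[0,0,0,0,0,0,0.02],[0,0,0,0,0,0,0.02],[0,0,0,0,0,0,0.02]]'
python3 - <<'E'
from h import *
print(cur()[2]["qpos"].round(1))
plan([.473,.177,.40],ori(58,30))
E
```

```text
time_s: 4.65
tool_pos: [0.4768, 0.1853, 0.4024]
tool_rot: [-179.8, -29.9, 57.9]
force: [-48.5, -17.8, 11.2]
grip_width: 0.0293
grasp_force: 40.0
time_s: 4.9
tool_pos: [0.4779, 0.1834, 0.4019]
tool_rot: [180.0, -29.8, 57.9]
force: [0.5, -0.3, -0.6]
grip_width: 0.0292
grasp_force: 40.0
[ 25.3 -17.3 -25.3 102.9 -33.   77.4 -29.2]
t 4.9 TCP [0.4779 0.1834 0.4019] -> [0.478  0.1849 0.3838] rows 1 row [-0.0079, -0.0008, 0.0164, 0.0018, 0.0031, -0.0019]
```

```bash
python3 -m jog '[[-0.0079,-0.0008,0.0164,0.0018,0.0031,-0.0019,0.02],[-0.0075,0,0.013,0,0,0,0.02],[0,0,0,0,0,0,0.02],[0,0,0,0,0,0,0.02]]'
python3 - <<'E'
from h import *
p,Rc,o=cur();print(o["qpos"].round(2),p)
G=p-.0187*Rc[:,2];im=np.zeros((600,800,3),np.uint8)
for i,n in enumerate(("scene","side")):
    c=env.get_calibration(n);I=env.read_camera(n);cv2.imwrite(f"pics/{n}1.png",I)
    q=proj(c,G-[0,0,.1]).astype(int);x,y=q-[50,75];x=max(x,0);y=max(y,0)
    s=cv2.resize(I[y:y+150,x:x+100],None,fx=4,fy=4,interpolation=cv2.INTER_CUBIC);im[:s.shape[0],400*i:400*i+s.shape[1]]=s;print(n,x,y,proj(c,G),proj(c,G-[0,0,.172]),proj(c,G-[0,0,.092]))
cv2.imwrite("pics/c2.png",im)
E
```

```text
time_s: 5.23
tool_pos: [0.4781, 0.1843, 0.3685]
tool_rot: [-179.9, -30.0, 57.8]
force: [-0.4, 0.3, 0.2]
grip_width: 0.0292
grasp_force: 40.0
[ 24.07 -17.18 -24.81 106.78 -33.46  73.83 -27.7 ] [0.47806294 0.1843364  0.36852614]
scene 278 75 [331.44617044 122.95604879] [326.709475   168.42784261] [328.79179984 148.50559185]
side 237 146 [288.31625281 175.83014592] [287.04541052 252.01740253] [287.60871554 218.15834122]
```

View pics/c2.png

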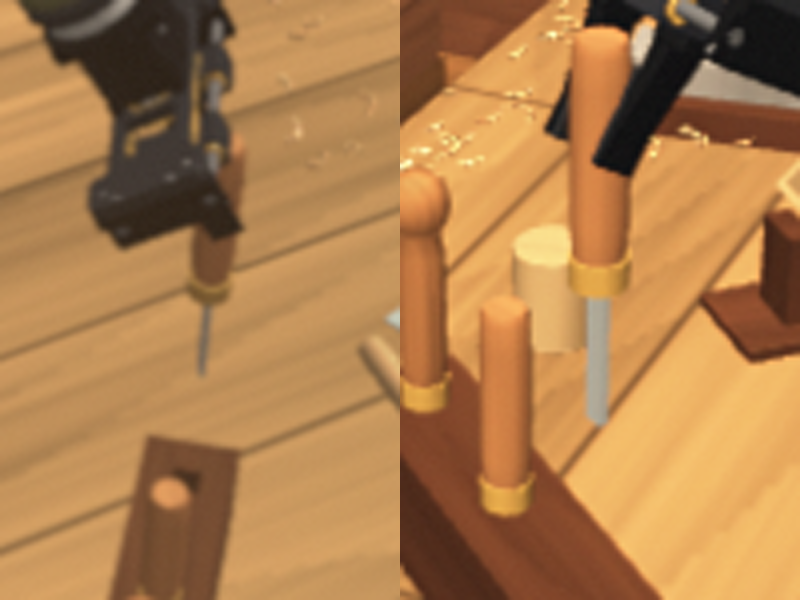

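The chisel hangs nearly upright. Tip: scene (328.5,168.7), side (286.5,252). Shoulder: scene (330,150.7), side (286.7,219.7). Next I'll triangulate these and compare with the hole.

Run:
```python
from h import *
np.set_printoptions(precision=4,suppress=True)
a=env.get_calibration("scene");b=env.get_calibration("side")
t,e1=tri([(a,(328.5,168.7)),(b,(286.5,252))]);s,e2=tri([(a,(330,150.7)),(b,(286.7,219.7))])
print("tip",t,e1,"sh",s,e2,"dir",(s-t),np.linalg.norm(s-t))
# rack hole0 from corners of both views
A=[onz(a,p,.09)[:2] for p in[(315,183.7),(337.5,187.5),(294.5,271.7),(321.2,275.5)]]
d=(A[0]+A[1]-A[2]-A[3])/2;d/=np.linalg.norm(d);m=sum(A)/4;print("scene c",m,"h0",m+.12*d,"yaw",np.degrees(np.arctan2(d[1],d[0])))
B=[onz(b,p,.09)[:2] for p in[(280,316.7),(311,306.7),(224.3,241.7)]]
d2=(B[0]-B[2]);d2/=np.linalg.norm(d2);e=(B[0]+B[1])/2;print("side h0",e-.04*d2,"yaw",np.degrees(np.arctan2(d2[1],d2[0])),"ball",)
p,Rc,o=cur();print("G",p-.0187*Rc[:,2])
```

```text
tip [0.4749 0.1794 0.2133] [np.float64(0.0018570278846686864), np.float64(0.0018570278846687057)] sh [0.4763 0.1772 0.2881] [np.float64(0.0016415699274025702), np.float64(0.0016415699274025992)] dir [ 0.0014 -0.0023  0.0748] 0.07485202552470203
scene c [0.5665 0.1019] h0 [0.4732 0.1775] yaw 140.99798452199497
side h0 [0.4699 0.1796] yaw 140.31320904486773 ball
G [0.4737 0.1767 0.3861]
```

Run:
```python
from h import *
p,Rc,o=cur();G=p-.0187*Rc[:,2]
plan([.4707,.1767,G[2]-.107],ori(58,30),4)
```

```text
t 5.3333 TCP [0.4787 0.1846 0.37  ] -> [0.4757 0.1846 0.2629] rows 4 row [-0.0138, -0.0006, 0.0229, 0.0003, -0.0005, -0.0003]
```

```bash
python3 -m jog '[[-0.0138,-0.0006,0.0229,0.0003,-0.0005,-0.0003,0.02],[-0.0138,-0.0006,0.0229,0.0003,-0.0005,-0.0003,0.02],[-0.0138,-0.0006,0.0229,0.0003,-0.0005,-0.0003,0.02],[-0.0138,-0.0006,0.0229,0.0003,-0.0005,-0.0003,0.02],[0,0,0,0,0,0,0.02],[0,0,0,0,0,0,0.02]]'
python3 - <<'E'
from h import *
p,Rc,o=cur();print(o["qpos"].round(2),p)
G=p-.0187*Rc[:,2];im=np.zeros((600,800,3),np.uint8)
for i,(n,x,y) in enumerate((("scene",295,140),("side",250,220))):
    I=env.read_camera(n);cv2.imwrite(f"pics/{n}2.png",I);c=env.get_calibration(n)
    s=cv2.resize(I[y:y+100,x:x+66],None,fx=6,fy=6,interpolation=cv2.INTER_CUBIC);im[:s.shape[0],400*i:400*i+s.shape[1]]=s;print(proj(c,G-[0,0,.174]))
cv2.imwrite("pics/c3.png",im)
E
```

```text
time_s: 5.83
tool_pos: [0.4749, 0.1846, 0.262]
tool_rot: [-179.8, -29.9, 57.9]
force: [0.7, -0.3, -0.9]
grip_width: 0.0291
grasp_force: 40.0
[ 23.1  -15.5  -26.03 117.6  -35.36  62.55 -22.29] [0.47486834 0.18459751 0.26203854]
[323.73246355 191.80800679]
[287.65052991 294.60592229]
```

View pics/c3.png

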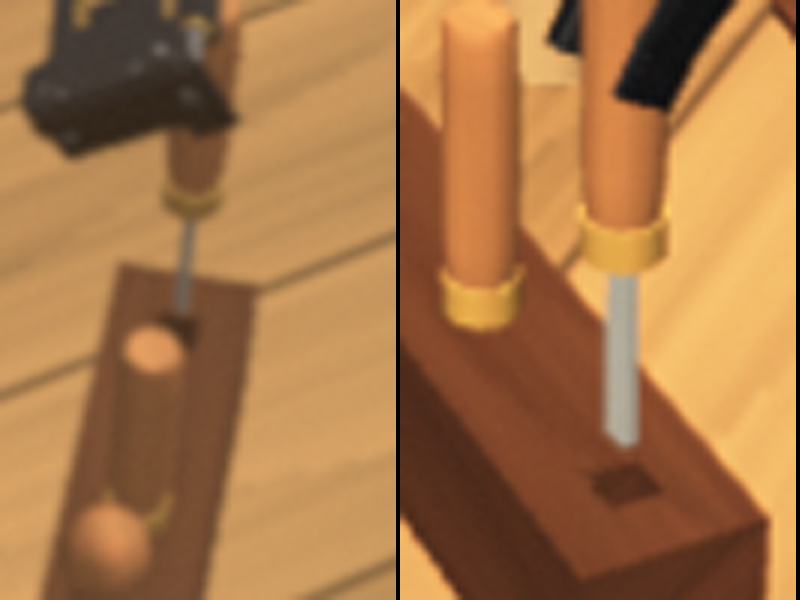

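The tip is just above the hole. Side view: tip (287,294), hole centre (287.7,300.7). Scene view: tip (325.2,192), with the hole just below it.

Run:
```python
from h import *
np.set_printoptions(precision=4,suppress=True)
a=env.get_calibration("scene");b=env.get_calibration("side")
t,e=tri([(a,(325.2,192)),(b,(287,294))]);print(t,e)
p,Rc,o=cur();G=p-.0187*Rc[:,2];print("G-tip",G-[0,0,.174])
for h in(.1,.105): print(h,"side",onz(b,(287,294),h)[:2]-onz(b,(287.7,300.7),.09)[:2],"scene",onz(a,(325.2,192),h)[:2])
print("shoulder-side z", tri([(a,(295+191/6,140+212/6)),(b,(250+222/6,220+270/6))]))
```

```text
[0.4723 0.1788 0.106 ] [np.float64(0.001623833575176917), np.float64(0.0016238335751771222)]
G-tip [0.4714 0.1768 0.1066]
0.1 side [ 0.0056 -0.0088] scene [0.4698 0.1823]
0.105 side [ 0.0031 -0.0029] scene [0.4732 0.1799]
shoulder-side z (array([0.4725, 0.1789, 0.1818]), [np.float64(0.000823582412296889), np.float64(0.000823582412297082)])
```

Run:
```python
from h import *
p,Rc,o=cur();G=p-.0187*Rc[:,2]
plan(G+[-.0015,-.0003,-.087],ori(58,30),6)
print(Rc.T@[0,0,-.003])
```

```text
t 5.9333 TCP [0.4764 0.1848 0.2645] -> [0.4749 0.1845 0.1774] rows 6 row [-0.0074, -0.0002, 0.0125, 0.0001, -0.0003, 0.0001]
[-1.50400416e-03 -3.46481206e-06  2.59575798e-03]
```

```bash
python3 -m jog '[[-0.0074,-0.0002,0.0125,0.0001,-0.0003,0.0001,0.02],[-0.0074,-0.0002,0.0125,0.0001,-0.0003,0.0001,0.02],[-0.0074,-0.0002,0.0125,0.0001,-0.0003,0.0001,0.02],[-0.0074,-0.0002,0.0125,0.0001,-0.0003,0.0001,0.02]]'
python3 -m jog '[[-0.0074,-0.0002,0.0125,0.0001,-0.0003,0.0001,0.02],[-0.0074,-0.0002,0.0125,0.0001,-0.0003,0.0001,0.02],[0,0,0,0,0,0,0.02],[0,0,0,0,0,0,0.02]]'
```

```text
time_s: 6.27
tool_pos: [0.4757, 0.1845, 0.206]
tool_rot: [179.9, -30.0, 58.1]
force: [-0.2, -0.4, -1.4]
grip_width: 0.0284
grasp_force: 40.0
time_s: 6.6
tool_pos: [0.4742, 0.1846, 0.1761]
tool_rot: [-179.9, -29.9, 58.0]
force: [0.4, -0.3, -0.0]
grip_width: 0.0291
grasp_force: 40.0
```

```bash
python3 -m jog '[[-0.001,0,0.0017,0,0,0,0.02],[-0.001,0,0.0017,0,0,0,0.02],[-0.001,0,0.0017,0,0,0,0.02],[0,0,0,0,0,0,0.02]]'
python3 -m jog '[[-0.0005,0,0.00087,0,0,0,0.02],[0,0,0,0,0,0,0.02]]'
python3 -m jog '[[-0.0005,0,0.00087,0,0,0,0.02],[0,0,0,0,0,0,0.02]]'
python3 -m jog '[[-0.0005,0,0.00087,0,0,0,0.02],[0,0,0,0,0,0,0.02]]'
```

```text
time_s: 6.93
tool_pos: [0.4732, 0.1843, 0.1688]
tool_rot: [-179.9, -29.9, 58.0]
force: [-0.7, -0.4, -0.4]
grip_width: 0.0287
grasp_force: 40.0
time_s: 7.1
tool_pos: [0.473, 0.1843, 0.1675]
tool_rot: [-179.8, -29.8, 57.9]
force: [0.1, -0.1, -1.2]
grip_width: 0.0288
grasp_force: 40.0
time_s: 7.27
tool_pos: [0.4729, 0.1844, 0.1664]
tool_rot: [-179.8, -29.8, 57.9]
force: [0.2, 0.6, -0.3]
grip_width: 0.029
grasp_force: 40.0
time_s: 7.43
tool_pos: [0.4729, 0.1843, 0.1653]
tool_rot: [-179.8, -29.8, 57.9]
force: [-0.4, 0.7, -0.9]
grip_width: 0.0292
grasp_force: 40.0
```

```bash
python3 -m jog '[[-0.0005,0,0.00087,0,0,0,0.02],[0,0,0,0,0,0,0.02]]'
python3 -m jog '[[-0.0005,0,0.00087,0,0,0,0.02],[0,0,0,0,0,0,0.02]]'
python3 -m jog '[[-0.0005,0,0.00087,0,0,0,0.02],[0,0,0,0,0,0,0.02]]'
```

```text
time_s: 7.6
tool_pos: [0.4729, 0.1844, 0.1643]
tool_rot: [-179.8, -29.8, 57.9]
force: [0.1, -0.4, -1.2]
grip_width: 0.0294
grasp_force: 40.0
time_s: 7.77
tool_pos: [0.4729, 0.1843, 0.1633]
tool_rot: [-179.8, -29.8, 57.9]
force: [-0.6, -0.1, -1.9]
grip_width: 0.0294
grasp_force: 40.0
time_s: 7.93
tool_pos: [0.4729, 0.1843, 0.1623]
tool_rot: [-179.8, -29.8, 57.9]
force: [0.7, 0.2, -0.5]
grip_width: 0.0291
grasp_force: 40.0
```

Run:
```python
from h import *
im=np.zeros((600,400,3),np.uint8)
I=env.read_camera("side");im=cv2.resize(I[210:330,240:330],None,fx=5,fy=5,interpolation=cv2.INTER_CUBIC)
cv2.imwrite("pics/c4.png",im)
```

```text
(no output)
```

View pics/c4.png

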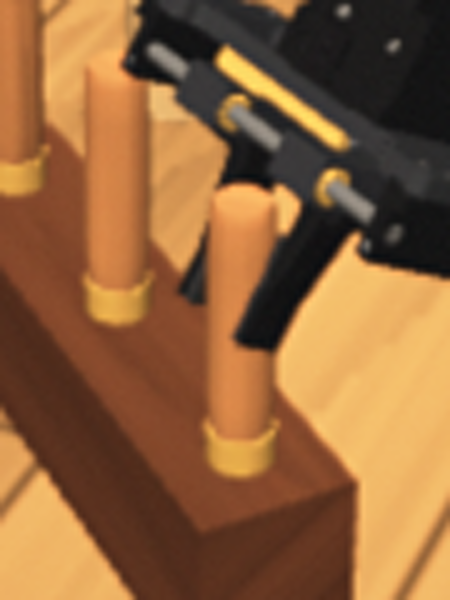

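The picture shows the chisel upright in the hole with its shoulder at or just above the block. The gripper passes close to the parting tool without touching. I'll keep lowering until there is contact.

```bash
for i in 1; do python3 -m jog '[[-0.0005,0,0.00087,0,0,0,0.02],[0,0,0,0,0,0,0.02]]'; done
python3 -m jog '[[-0.0005,0,0.00087,0,0,0,0.02],[0,0,0,0,0,0,0.02]]'
python3 -m jog '[[-0.0005,0,0.00087,0,0,0,0.02],[0,0,0,0,0,0,0.02]]'
```

```text
time_s: 8.15
tool_pos: [0.4733, 0.1846, 0.1621]
tool_rot: [-179.8, -29.9, 58.0]
force: [-1.8, 0.7, 3.1]
grip_width: 0.0291
grasp_force: 40.0
time_s: 8.32
tool_pos: [0.4737, 0.185, 0.162]
tool_rot: [-179.9, -29.9, 58.0]
force: [-3.8, -1.2, 8.0]
grip_width: 0.0292
grasp_force: 40.0
time_s: 8.48
tool_pos: [0.4741, 0.1853, 0.162]
tool_rot: [-179.9, -30.0, 58.0]
force: [-6.9, -1.6, 12.9]
grip_width: 0.0295
grasp_force: 40.0
```

```bash
python3 -m jog '[[0.0011,0,-0.002,0,0,0,0.02],[0,0,0,0,0,0,0.06],[0,0,0,0,0,0,0.06],[0,0,0,0,0,0,0.06],[0,0,0,0,0,0,0.06],[0,0,0,0,0,0,0.06],[0,0,0,0,0,0,0.06],[0,0,0,0,0,0,0.06]]'
python3 -m jog '[[0,0,-0.01,0,0,0,0.06],[0,0,-0.015,0,0,0,0.06],[0,0,-0.02,0,0,0,0.06],[0,0,-0.03,0,0,0,0.06],[0,0,-0.03,0,0,0,0.06],[0,0,-0.03,0,0,0,0.087],[0,0,-0.02,0,0,0,0.087],[0,0,0,0,0,0,0.087]]'
python3 - <<'E'
from h import *
print(cur()[2]["qpos"].round(2))
I=env.read_camera("side");J=env.read_camera("scene");cv2.imwrite("pics/side4.png",I);cv2.imwrite("pics/scene4.png",J)
im=np.zeros((600,800,3),np.uint8)
s=cv2.resize(I[170:320,220:320],None,fx=4,fy=4,interpolation=cv2.INTER_CUBIC);im[:600,:400]=s
s=cv2.resize(J[150:300,270:370],None,fx=4,fy=4,interpolation=cv2.INTER_CUBIC);im[:600,400:]=s
cv2.imwrite("pics/c5.png",im)
E
```

```text
time_s: 9.15
tool_pos: [0.473, 0.1843, 0.1617]
tool_rot: [-179.8, -29.8, 57.9]
force: [-0.5, 0.6, 0.3]
grip_width: 0.0588
grasp_force: 0.0
time_s: 9.82
tool_pos: [0.4568, 0.1211, 0.2871]
tool_rot: [-179.3, -29.8, 58.1]
force: [0.8, -0.2, 0.1]
grip_width: 0.0726
grasp_force: 0.0
[ 11.9  -17.27  -8.25 117.14 -31.13  68.52 -19.32]
```

View pics/c5.png

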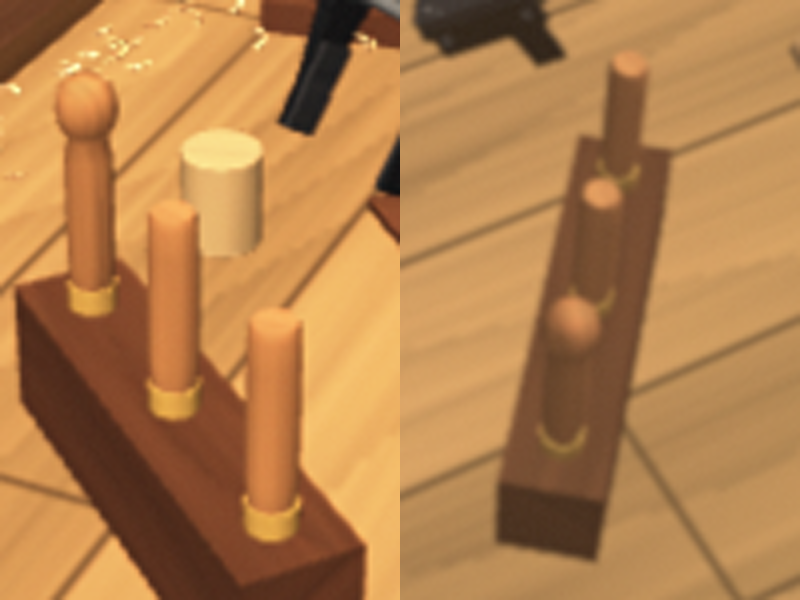

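The chisel stands upright with its ferrule on the block, like the other two tools. Rack, gouge (ball at scene (313.5,231)) and parting tool haven't moved. Next is the gouge.

Run:
```python
from h import *
Rt=ori(51,65);P=np.array([.657,.0275,.158])
print(tri([(env.get_calibration("scene"),(313.5,231.2)),(env.get_calibration("side"),(241.7,196.7))]))
plan(P-.12*Rt[:,2],Rt,12)
```

```text
(array([0.65491342, 0.02952258, 0.22871367]), [np.float64(0.0014704465089903495), np.float64(0.0014704465089905496)])
t 9.9167 TCP [0.4545 0.1226 0.2832] -> [ 0.5992 -0.0438  0.2008] rows 12 row [-0.0082, 0.0178, 0.0016, -0.0091, 0.0515, 0.0066]
```

```bash
python3 -m jog '[[-0.0082,0.0178,0.0016,-0.0091,0.0515,0.0066,0.087],[-0.0082,0.0178,0.0016,-0.0091,0.0515,0.0066,0.087],[-0.0082,0.0178,0.0016,-0.0091,0.0515,0.0066,0.087],[-0.0082,0.0178,0.0016,-0.0091,0.0515,0.0066,0.087],[-0.0082,0.0178,0.0016,-0.0091,0.0515,0.0066,0.087],[-0.0082,0.0178,0.0016,-0.0091,0.0515,0.0066,0.087],[-0.0082,0.0178,0.0016,-0.0091,0.0515,0.0066,0.087],[-0.0082,0.0178,0.0016,-0.0091,0.0515,0.0066,0.087],[-0.0082,0.0178,0.0016,-0.0091,0.0515,0.0066,0.087],[-0.0082,0.0178,0.0016,-0.0091,0.0515,0.0066,0.087],[-0.0082,0.0178,0.0016,-0.0091,0.0515,0.0066,0.087],[-0.0082,0.0178,0.0016,-0.0091,0.0515,0.0066,0.087]]'
python3 -m jog '[[0,0,0,0,0,0,0.087],[0,0,0,0,0,0,0.087],[0,0,0,0,0,0,0.087]]'
python3 - <<'E'
from h import *
p,Rc,o=cur();print(o["qpos"].round(2))
c=env.get_calibration("wrist");I=env.read_camera("wrist");cv2.imwrite("pics/w2.png",I)
for X in[(.656,.0285,.228),(.657,.0275,.09),(.657,.0275,.158)]: print(proj(c,np.array(X)))
plan([.657,.0275,.158],ori(51,65))
E
```

```text
time_s: 10.92
tool_pos: [0.5988, -0.044, 0.1985]
tool_rot: [-179.7, -65.1, 50.7]
force: [-0.1, 0.2, -0.6]
grip_width: 0.0869
grasp_force: 0.0
time_s: 11.17
tool_pos: [0.5983, -0.0428, 0.1998]
tool_rot: [-179.8, -64.9, 50.9]
force: [0.8, 0.2, 0.9]
grip_width: 0.0868
grasp_force: 0.0
[ 21.96  14.24  14.11 118.87 -75.72  73.3   39.68]
[287.55084277 125.08949739]
[289.32019612 266.89469077]
[289.48413169 208.35247685]
t 11.2167 TCP [ 0.5986 -0.0427  0.2008] -> [0.6677 0.0407 0.1501] rows 4 row [-0.0, 0.0003, 0.0299, -0.0004, 0.0001, 0.0003]
```

View pics/w2.png

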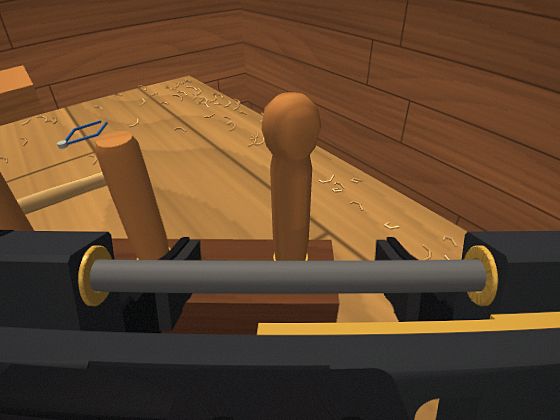

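The wrist view shows the ball at (292,126), predicted (288,125), with the gouge centred between the open fingers. I'll approach, then close.

```bash
python3 -m jog '[[0,0.0006,0.03,0,0,0,0.087],[0,0.0006,0.03,0,0,0,0.087],[0,0.0006,0.03,0,0,0,0.087],[0,0.0006,0.0295,0,0,0,0.087],[0,0,0,0,0,0,0.087],[0,0,0,0,0,0,0.087]]'
python3 -m jog '[[0,0,0,0,0,0,0.02],[0,0,0,0,0,0,0.02],[0,0,0,0,0,0,0.02],[0,0,0,0,0,0,0.02],[0,0,0,0,0,0,0.02],[0,0,0,0,0,0,0.02],[0,0,0,0,0,0,0.02],[0,0,0,0,0,0,0.02],[0,0,0,0,0,0,0.02],[0,0,0,0,0,0,0.02],[0,0,0,0,0,0,0.02],[0,0,0,0,0,0,0.02]]' 40
python3 -m jog '[[0,0,0,0,0,0,0.02],[0,0,0,0,0,0,0.02]]' 50
python3 - <<'E'
from h import *
p,Rc,o=cur();print(o["qpos"].round(2),Rc.T@[0,0,.02])
E
```

```text
time_s: 11.72
tool_pos: [0.6685, 0.0422, 0.1508]
tool_rot: [179.9, -65.0, 51.4]
force: [-0.3, -0.8, -0.1]
grip_width: 0.0868
grasp_force: 0.0
time_s: 12.72
tool_pos: [0.669, 0.0386, 0.1495]
tool_rot: [180.0, -65.0, 51.0]
force: [-0.2, 0.0, 0.0]
grip_width: 0.0288
grasp_force: 39.9
time_s: 12.88
tool_pos: [0.669, 0.0385, 0.1495]
tool_rot: [180.0, -65.0, 51.0]
force: [0.9, -0.1, 0.6]
grip_width: 0.0286
grasp_force: 49.9
[ 15.59  20.76   8.02 117.55 -85.6   63.35  43.16] [ 1.81194652e-02  2.48916978e-06 -8.46669808e-03]
```

```bash
python3 -m jog '[[0.009,0,-0.0042,0,0,0,0.02],[0.0136,0,-0.0063,0,0,0,0.02],[0.0181,0,-0.0085,0,0,0,0.02]]'
python3 - <<'E'
from h import *
print(cur()[2]["qpos"].round(2))
E
```

```text
time_s: 13.13
tool_pos: [0.6681, 0.0386, 0.1934]
tool_rot: [-179.6, -64.8, 50.6]
force: [-0.3, 1.2, -0.6]
grip_width: 0.0284
grasp_force: 49.9
[ 15.05  16.31   8.56 116.68 -82.39  63.68  37.03]
```

```bash
python3 -m jog '[[0.0181,0,-0.0085,0,0,0,0.02],[0.0181,0,-0.0085,0,0,0,0.02],[0.0181,0,-0.0085,0,0,0,0.02],[0.0181,0,-0.0085,0,0,0,0.02],[0.0181,0,-0.0085,0,0,0,0.02],[0.0181,0,-0.0085,0,0,0,0.02],[0.0181,0,-0.0085,0,0,0,0.02],[0,0,0,0,0,0,0.02]]'
python3 - <<'E'
from h import *
print(cur()[2]["qpos"].round(2))
plan([.62,-.06,.38],ori(51,-25),16)
E
```

```text
time_s: 13.8
tool_pos: [0.6699, 0.038, 0.3407]
tool_rot: [179.1, -65.2, 51.8]
force: [0.6, -0.2, -0.5]
grip_width: 0.0287
grasp_force: 49.9
[ 13.85   5.28   9.45 110.16 -73.51  66.46  18.7 ]
t 13.8 TCP [0.6699 0.038  0.3407] -> [ 0.615  -0.0661  0.3631] rows 16 row [-0.0068, 0.0014, -0.0045, 0.0005, -0.0984, 0.0001]
```

```bash
python3 -m jog '[[-0.0068,0.0014,-0.0045,0.0005,-0.0984,0.0001,0.02],[-0.0068,0.0014,-0.0045,0.0005,-0.0984,0.0001,0.02],[-0.0068,0.0014,-0.0045,0.0005,-0.0984,0.0001,0.02],[-0.0068,0.0014,-0.0045,0.0005,-0.0984,0.0001,0.02],[-0.0068,0.0014,-0.0045,0.0005,-0.0984,0.0001,0.02],[-0.0068,0.0014,-0.0045,0.0005,-0.0984,0.0001,0.02],[-0.0068,0.0014,-0.0045,0.0005,-0.0984,0.0001,0.02],[-0.0068,0.0014,-0.0045,0.0005,-0.0984,0.0001,0.02]]'
python3 -m jog '[[-0.0068,0.0014,-0.0045,0.0005,-0.0984,0.0001,0.02],[-0.0068,0.0014,-0.0045,0.0005,-0.0984,0.0001,0.02],[-0.0068,0.0014,-0.0045,0.0005,-0.0984,0.0001,0.02],[-0.0068,0.0014,-0.0045,0.0005,-0.0984,0.0001,0.02],[-0.0068,0.0014,-0.0045,0.0005,-0.0984,0.0001,0.02],[-0.0068,0.0014,-0.0045,0.0005,-0.0984,0.0001,0.02],[-0.0068,0.0014,-0.0045,0.0005,-0.0984,0.0001,0.02],[-0.0068,0.0014,-0.0045,0.0005,-0.0984,0.0001,0.02],[0,0,0,0,0,0,0.02],[0,0,0,0,0,0,0.02],[0,0,0,0,0,0,0.02]]'
python3 - <<'E'
from h import *
p,Rc,o=cur();print(o["qpos"].round(2));G=p-.0187*Rc[:,2]
plan([.62,-.06,.38],ori(51,-25))
im=np.zeros((600,800,3),np.uint8);d=np.array([.629,.777,0])
for i,n in enumerate(("scene","side")):
    I=env.read_camera(n);cv2.imwrite(f"pics/{n}5.png",I);c=env.get_calibration(n);q=proj(c,G).astype(int);x,y=np.maximum(q-[65,100],0);y=min(y,220)
    s=cv2.resize(I[y:y+200,x:x+133],None,fx=3,fy=3,interpolation=cv2.INTER_CUBIC);im[:s.shape[0],400*i:400*i+s.shape[1]]=s
    print(n,x,y,"end",proj(c,G+.09*d),"tip",proj(c,G-.148*d))
cv2.imwrite("pics/c6.png",im)
E
```

```text
time_s: 14.47
tool_pos: [0.6376, -0.0182, 0.3215]
tool_rot: [-179.8, -19.5, 51.0]
force: [0.5, 1.1, -1.3]
grip_width: 0.0286
grasp_force: 49.9
time_s: 15.38
tool_pos: [0.6137, -0.0661, 0.356]
tool_rot: [-179.5, 25.2, 51.2]
force: [-0.2, -0.1, -0.0]
grip_width: 0.0285
grasp_force: 49.9
[-10.62  25.72   6.56  62.4   15.83 109.33 -40.17]
t 15.3833 TCP [ 0.6137 -0.0661  0.356 ] -> [ 0.615  -0.0661  0.3631] rows 1 row [-0.0023, 0.001, -0.0067, -0.0068, 0.0028, 0.0033]
scene 208 97 end [312.8739418 204.2312997] tip [211.52380185 187.47944242]
side 205 28 end [235.1460828  135.01959887] tip [325.3595572  119.21144579]
```

View pics/c6.png

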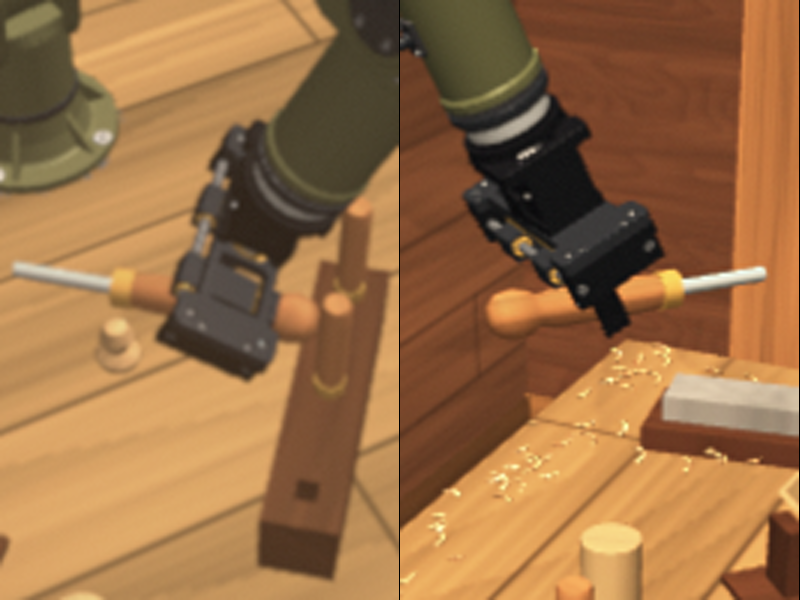

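The gouge is held about level. Tip: scene (212.7,186.3), side (326.7,119). Ball: scene (306.7,202.3), side (242.3,132). I'll check the levelness numerically.

Run:
```python
from h import *
a=env.get_calibration("scene");b=env.get_calibration("side")
t,e=tri([(a,(212.7,186.3)),(b,(326.7,119))]);s,f=tri([(a,(306.7,202.3)),(b,(242.3,132))])
v=s-t;print(t,e,s,f,np.linalg.norm(v),"elev",np.degrees(np.arcsin(v[2]/np.linalg.norm(v))))
p,Rc,o=cur();g=R.from_matrix(ori(51,65)).as_matrix().T@[0,0,1];print("pred axis",Rc@g,np.degrees(np.arcsin((Rc@g)[2])),abs(o["joint_velocities"]).max())
```

```text
[ 0.522642   -0.17198138  0.37402796] [np.float64(0.0015823193032582518), np.float64(0.0015823193032582592)] [ 0.66521469 -0.00215256  0.37696266] [np.float64(0.0017736946695390784), np.float64(0.0017736946695389442)] 0.2217598180079027 elev 0.7582568632634383
pred axis [ 0.6303145   0.77633636 -0.0023429 ] -0.13423831627552124 0.3131622664237328
```

```bash
python3 -m jog '[[0,0,0,0,0,0,0.02],[0,0,0,0,0,0,0.02],[0,0,0,0,0,0,0.02],[0,0,0,0,0,0,0.02],[0,0,0,0,0,0,0.02],[0,0,0,0,0,0,0.02]]'
python3 -c "
from cell import env
print(env.sign_off())"
```

```text
time_s: 15.98
tool_pos: [0.6139, -0.0656, 0.3565]
tool_rot: [-179.6, 25.2, 51.2]
force: [0.0, 0.1, -1.7]
grip_width: 0.0287
grasp_force: 49.9
the job is handed in; nothing more can be done
None
```

The chisel is back in its hole, upright with its shoulder on the block and released; the gouge is out of the rack, held still and level to within about 1°, roughly 370 mm above the bench, and the job was handed in at about 16 s.

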